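Open the screw jar in its bench stand

ROBOT

A 6-joint arm with a two-finger parallel gripper is mounted at the origin on the work surface. World frame = base frame: x ahead of the robot, y to its left, z up, the work surface at z = 0. Lengths are in mm, angles in rad, forces in N, time in s.
With the tool pointing down it reaches from about 275 to 850 mm from the base axis. Payload 5.2 kg.
Tool frame: the origin (TCP) lies at the very end of the fingers, on their centre line; the grasp point (between the pads) lies 19 mm behind it; z points along the fingers, y is the line along which they close (so a half turn about z gives the same grasp; the last joint's range is limited). The gripper opens to 85 mm and grips with 20 to 120 N. Pads are 22 mm wide; open, the fingers measure 114 mm over their backs; the gripper's body (76 mm by 85 mm) begins 54 mm behind the grasp point. The pads swing forward as they close: fully open they stand 13 mm farther back than shut.
Start: joints at [1.03, 0.259, 1.535, -0, 1.348, -0.203], TCP at [182.255, 518.93, 231.31] pointing down, gripper open.
Joint ranges: [-3.14, 3.14], [-0.91, 2.08], [0.19, 2.58], [-1.22, 4.36], [0.22, 2.71], [-3.12, 3.12]. Speed limits (rad/s): [2.57, 2.57, 3.14, 3.14, 3.14, 3.14].

INTERFACE

Orientations are given as a rotation vector (axis times angle).
In Python, from bench import r gives the robot as it stands.
- The arm moves only by the tool drive_tool, never from a script. Its arguments are lists of equal length, an entry for each row: "delta_pos": the shift along the tool's x, y, z in units of 0.02 m (1.0 is 0.02 m), a list of three; "turn": the turn, a rotation vector about the tool's x, y, z in units of 0.1 rad (1.0 is 0.1 rad), a list of three. In form: {"delta_pos": [[tx, ty, tz], ...], "turn": [[wx, wy, wz], ...]}. A call has 1 to 8 rows; each row shifts and turns the commanded pose from where the row before left it, along the tool's axes as they then stand; what a row does not reach is not made up. A row lasts 1/10 s, in which the tool goes at most 50 mm and 8.59 degrees, less where a joint would pass 70% of its speed; a pose out of reach is approached as far as the arm can. A call with a number of a shift or a turn outside -1 to 1 is refused whole. A call with a gripper value outside its range is refused whole. "gripper" is the closure, from -1 (fully open) to 1 (shut), set as the call begins (left out, the last holds). The fingers move at their own pace and stop on an object; "newtons" is the grip in N (left out, the last holds). Time passes only in rows, so rows that do not move let the fingers close. It gives the time, the measured TCP pose, the force, the opening and the grip force at its end, in the units of the state.
- r.read_state(): the state, without advancing time (a new reading comes with each control period).
- r.read_camera(name): name is "scene" or "top"; returns a dict with "frame" (384x512x3 uint8, red, green, blue), "camera_matrix" (3x3 intrinsics, pixels), "k1" (the pictures are not rectified: a ray, as slopes to the right and down, at radius r is drawn at 1 + k1 r^2 times it, then the intrinsics apply), "cam_to_world" (4x4, takes a point from camera to world coordinates). Camera axes: x right, y down, z forward; pixel columns grow to the right and rows downward; lengths in mm; the calibration is good to about 2 mm. A picture is of the moment at which its call begins. There is no depth.
- r.sign_off(): hands the job in; it is judged then, once.
Trained networks look in a picture, given as the dict that the camera call returned (one of the last four; its "shot" number tells which), for a name from the list of things; names that differ only in an ending like _2 or _b are one class to them, and where a whole thing is asked for, a point or a joint stands for the part that bears it (a point fixed in the world has none). Each returns a list of dicts, best first, with "confidence" (0 to 1); they miss things now and then, are a little off and sometimes report something else, mostly with a low value. They report only what shows in the picture. A call takes as long as a camera call. They do not tell look-alikes from the thing itself.
- r.silhouettes(thing, picture): "pixels" (384x512 bool, what is visible of it) and "pixel" ([column, row] in pixels, amid what is visible of it).
The state is a dict: "clock": time; "qpos": joint angles; "joint_velocities": joint speeds; "effort": joint torques, N m; "eef_pos": TCP position; "tool_rot": TCP orientation; "wrist_force": force on the tool from outside, world axes, zero at the start; "torque": the same for the moment, N m; "finger_gap": finger opening in mm; "gripper_force": force on a finger pad.
Only numpy, scipy, OpenCV 4.12 (cv2) and the standard library are available. Lean on these libraries where they do the work, as an engineer would, in place of code of your own. Each camera call takes 0.05 s, during which the arm holds its last target. There are 200 camera calls.

TASK

Keeping it upright, lower the square glass jar, without dropping it, into the pocket of the wooden jar stand, right down on its floor and with its red cap still tight, so that the stand keeps the glass from turning. Then unscrew the cap anticlockwise until its threads let go, lift it off and finish still holding it level in the gripper about two centimetres above the open mouth, so that anything caught in it falls back into the jar. Leave the jar standing fully home in its pocket and do not disturb the other things on the bench.

Things in the scene. Friction and masses are not known exactly. Their poses are not given: they have to be found in the camera images.
- jar_mid (a point): Centre (half-way up) of the loose jar: on its axis, 42 mm above its underside and 42 mm below its rim. Clear glass with brass binding screws inside, 0.3 to 0.6 kg; square body 58 x 58 mm and 60 mm tall, round shoulder up to 66 mm, round neck of 43 mm diameter up to the rim at 84 mm. z points up to the mouth; x and y are square to the flat sides of the body.
- jar_mouth (a point): Centre of the jar's mouth at the height of its rim, 84 mm above its underside; same axes as the jar. Unless it is braced, the jar turns along with the cap. The tight cap holds well enough to carry the jar by it.
- cap_mid (a point): Centre (half-way up) of the red metal screw cap: 54 mm in diameter, 16.5 mm tall, 30 g, knurled; z points out of its top. At the start it is screwed tight on the jar with its x axis within 0.06 rad of the jar's x axis; its top is then 86 mm above the underside of the jar and its lower edge 9.5 mm above the top of the square body.
- cap_edge (a point): Centre of the cap's lower edge, 8.25 mm below its middle; same axes. Inside, 14.5 mm deep, three lugs hook under ledges of the jar's neck. Turned anticlockwise (seen from above, relative to the jar) it is stiff at first, about 0.3 to 1 N m, then loose, and comes free at about 54 degrees (0.95 rad); a stop ends the turn at about 98 degrees (1.7 rad). Clockwise it is blocked.
- pocket (a point): Centre of the floor of the stand's pocket, 12 mm above the bench; z points up, x and y are square to its walls. The stand is a beech block 100 x 100 x 40 mm screwed to the bench (its steel ears, 3 mm high, reach 74 mm from the centre along y). The pocket is 61 x 61 mm, 28 mm deep, with a chamfer 4.5 mm wide and 5 mm deep round its mouth. The jar fits by any quarter turn.
- weight: Bystander: loose steel weight, 90 x 60 x 35 mm, 1.4 kg; origin at the centre of its underside, x along its length.
- folder: Bystander: loose white bone folder lying flat, 146 x 20 x 5 mm; origin at its middle on the underside, x along its length.
- docbox: Bystander: loose black open document box with sheets standing in it, 260 x 140 x 90 mm; origin at the centre of its underside, x along its length.
- brush: Bystander: loose brush lying flat, about 200 mm long; origin on the underside, x along its length.
Things that resemble listed ones, but are neither listed nor needed, are in the scene too. Of the things that look like the part that bears cap_mid, the smaller one is meant. Of the things shaped like the part that bears jar_mid, the clear glass one is meant.

How it is judged:
By the outcome, as a careful person would: the job done as asked, in the order asked, and still so for the second after the job is handed in, while the arm keeps its last pose, push and grip.
It also fails if it takes over 48 s, if anything falls off the work surface, if the arm or the gripper's body presses on something with over 40 N, if the wrist force passes 120 N, or if a joint passes its speed limit or range.

## Working session

There is one attempt and no reset: what is moved stays moved. The work goes in short steps, Python scripts to look and compute and a tool call to move; the robot and the scene stay as the last step left them, time stands still between calls to the robot, and variables do not carry over. Pictures are saved under pics/ and viewed, at most 10 in all, crops included, and the job is handed in when it is done.

Besides the shell and the picture viewer there is one more tool, called as a command line: name --argument value ..., lists and objects as JSON in quotes. drive_tool: Moves the arm, as the interface text tells. Its arguments: {"type":"object","properties":{"delta_pos":{"type":"array","items":{"type":"array","items":{"type":"number"}}},"turn":{"type":"array","items":{"type":"array","items":{"type":"number"}}},"gripper":{"type":"number"},"newtons":{"type":"number"}},"required":["delta_pos","turn"]}

```bash
mkdir -p pics
cat > h.py <<'E'
import numpy as np, cv2
from bench import r
def ray(p,px):
    K=np.array(p["camera_matrix"]);T=np.array(p["cam_to_world"])
    d=cv2.undistortPoints(np.array([[px]],float),K,np.array([p["k1"],0,0,0,0.]))[0,0]
    return T[:3,3],T[:3,:3]@np.array([d[0],d[1],1])
def at_z(p,px,z):
    o,d=ray(p,px);return o+d*(z-o[2])/d[2]
def proj(p,X):
    K=np.array(p["camera_matrix"]);T=np.linalg.inv(np.array(p["cam_to_world"]))
    X=np.atleast_2d(X).astype(float)
    return cv2.projectPoints(X,cv2.Rodrigues(T[:3,:3])[0],T[:3,3],K,np.array([p["k1"],0,0,0,0.]))[0][:,0]
def save(p,n): cv2.imwrite(f"pics/{n}.png",np.ascontiguousarray(p["frame"][:,:,::-1]))
E
python3 - <<'E'
from h import *
import pickle
s=r.read_state();print(s["clock"],s["eef_pos"],s["tool_rot"],s["finger_gap"])
ps={}
for n in("scene","top"):
    p=r.read_camera(n);save(p,n+"0");ps[n]=p
    print(n,np.round(p["cam_to_world"],2).tolist(),p["camera_matrix"],p["k1"])
    for t in("jar_mid","cap_mid","pocket","weight","folder","docbox","brush"):
        try:
            for d in r.silhouettes(t,p)[:4]:print(t,round(d["confidence"],2),np.round(d["pixel"]),d["pixels"].sum(),at_z(p,d["pixel"],40).round())
        except Exception as e:print(t,e)
pickle.dump(ps,open("p0.pkl","wb"))
a=np.hstack([cv2.imread(f"pics/{n}0.png") for n in("scene","top")])
E
```

```text
0.0 [181.96898249 518.44579304 230.4488972 ] [-5.27984208e-01 -3.09622117e+00  2.78323177e-03] 85.2835860624347
scene [[-0.46, 0.75, -0.47, 1065.54], [0.89, 0.39, -0.25, 288.68], [-0.0, -0.53, -0.85, 1021.01], [0.0, 0.0, 0.0, 1.0]] [[371.65503654   0.         258.25255244]
 [  0.         371.65503654 186.0503456 ]
 [  0.           0.           1.        ]] 0.002758682050524916
jar_mid 0.89 [298. 174.] 460 [426.  93.  40.]
jar_mid 0.66 [289. 210.] 308 [555. 122.  40.]
cap_mid 0.8 [274. 241.] 495 [666. 127.  40.]
cap_mid 0.59 [288. 200.] 267 [527. 107.  40.]
pocket 0.98 [212. 160.] 1102 [ 506. -177.   40.]
weight 0.63 [290. 200.] 287 [523. 110.  40.]
weight 0.61 [141. 141.] 571 [ 548. -431.   40.]
folder 0.75 [225. 228.] 280 [696. -18.  40.]
docbox 0.93 [408. 260.] 6039 [549. 482.  40.]
top [[0.01, -1.0, 0.06, 452.84], [-1.0, -0.01, 0.0, 27.69], [-0.0, -0.06, -1.0, 1602.65], [0.0, 0.0, 0.0, 1.0]] [[496.93481205   0.         258.18764663]
 [  0.         496.93481205 187.15940314]
 [  0.           0.           1.        ]] -0.2236029276285213
jar_mid 0.85 [236. 226.] 349 [427. 102.  40.]
jar_mid 0.69 [243. 185.] 7 [557.  81.  40.]
cap_mid 0.83 [232. 158.] 408 [643. 119.  40.]
cap_mid 0.5 [233. 189.] 245 [545. 114.  40.]
pocket 0.58 [326. 209.] 1251 [ 484. -181.   40.]
weight 0.58 [403. 198.] 553 [ 519. -429.   40.]
folder 0.64 [278. 149.] 225 [674. -28.  40.]
docbox 0.67 [116. 189.] 4176 [541. 492.  40.]
docbox 0.24 [239. 202.] 44 [504.  94.  40.]
brush 0.72 [352. 146.] 606 [ 685. -266.   40.]
```

```bash
ls pics
```

```text
scene0.png
top0.png
```

View pics/scene0.png

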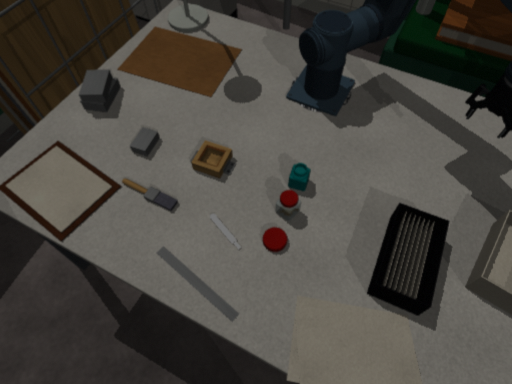

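View pics/top0.png

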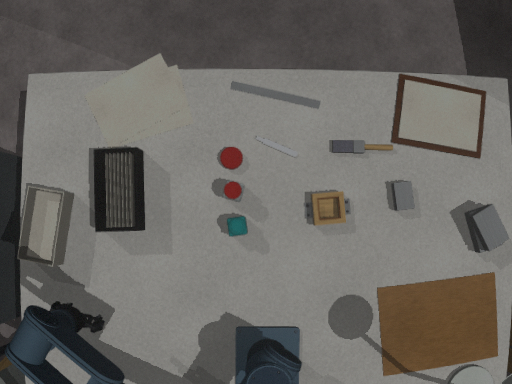

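The scene shows the clear jar with red cap at about (289,200) in the scene view and (233,189) in the top view. The bigger loose red lid is at (275,240)/(232,158), the teal jar at (300,175)/(237,226) and the stand at (212,158)/(328,208).

Run:
```python
from h import *
import pickle
from scipy.optimize import minimize
ps=pickle.load(open("p0.pkl","rb"))
tiles=[]
for n,cs in (("scene",[(289,203),(212,158)]),("top",[(235,190),(328,208)])):
    for c in cs:
        f=ps[n]["frame"][c[1]-25:c[1]+25,c[0]-33:c[0]+33,::-1]
        tiles.append(cv2.resize(f,(396,300),interpolation=cv2.INTER_CUBIC))
cv2.imwrite("pics/crops.png",np.vstack([np.hstack(tiles[:2]),np.hstack(tiles[2:])]))
# cap fit via red mask of smaller cap
a=np.linspace(0,2*np.pi,60)
def hull(p,x,y,R,z0,z1,S=4):
    P=np.vstack([np.c_[x+R*np.cos(a),y+R*np.sin(a),0*a+z] for z in(z0,z1)])
    return cv2.convexHull(proj(p,P).astype(np.float32))
obs={}
for n,c in(("scene",(289,200)),("top",(233,189))):
    f=ps[n]["frame"].astype(int)
    m=((f[...,0]>80)&(f[...,0]>2*f[...,1])).astype(np.uint8)
    k,l,st,ce=cv2.connectedComponentsWithStats(m)
    i=l[c[1],c[0]];obs[n]=(l==i);print(n,st[i],ce[i])
    w=(f[...,0]-f[...,1:].max(2)).clip(0)*cv2.dilate(obs[n].astype(np.uint8),np.ones((5,5)))
    vs,us=np.nonzero(w);obs[n]=(w[vs,us]@np.c_[us,vs]/w.sum(), obs[n])
def cen(n,x,y,dz=0):
    h=hull(ps[n],x,y,27,69.5+dz,86+dz);M=cv2.moments(h);return np.array([M["m10"],M["m01"]])/M["m00"],M["m00"]
for dz in(0,):
  for names in(("scene",),("top",),("scene","top")):
    for w in(0,1):
        tgt={n:(obs[n][0] if w else np.argwhere(obs[n][1])[:,::-1].mean(0)) for n in names}
        f=lambda v:sum(((cen(n,*v)[0]-tgt[n])**2).sum() for n in names)
        s=minimize(f,[537,112],method="Nelder-Mead");print(names,w,s.x.round(1),round(s.fun,3),[(cen(n,*s.x)[1],obs[n][1].sum()) for n in names])
```

```text
scene [282 190  16  14 142] [289.56338028 196.33098592]
top [224 182  17  17 215] [232.27906977 189.69302326]
('scene',) 0 [534.1 111.5] 0.0 [(281.1439786616247, np.int64(142))]
('scene',) 1 [537.7 111.2] 0.0 [(282.06996638677083, np.int64(142))]
('top',) 0 [540.1 113.6] 0.0 [(248.52166726556607, np.int64(215))]
('top',) 1 [540.  113.7] 0.0 [(248.52433592639863, np.int64(215))]
('scene', 'top') 0 [537.4 112.6] 1.897 [(282.2258032062091, np.int64(142)), (248.45929959998466, np.int64(215))]
('scene', 'top') 1 [539.  112.5] 0.578 [(282.63549735117704, np.int64(142)), (248.47974467091262, np.int64(215))]
```

View pics/crops.png

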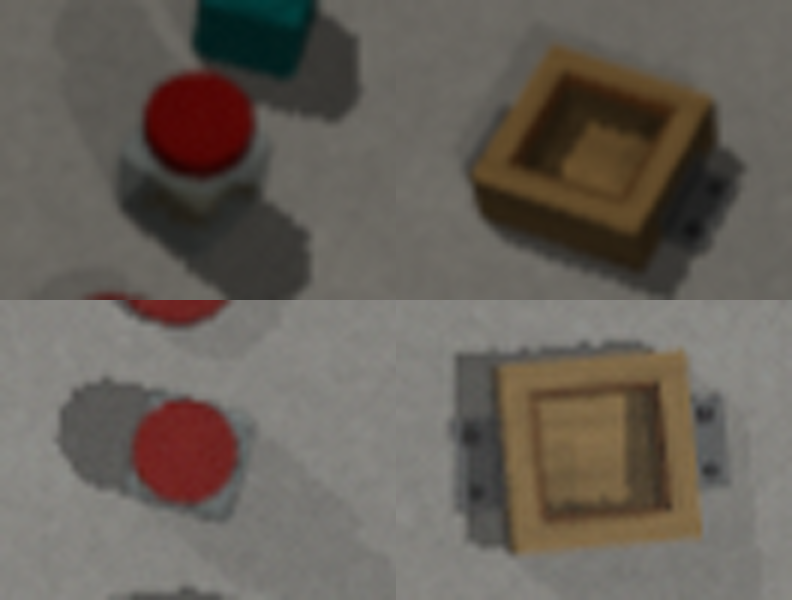

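The crops show the cap at tile centre of an upright jar rotated about 20° in the top view. The stand is rotated about -4°, and its ears lie on its left and right sides. I'll refine both with edge fits.

```bash
cat > fit.py <<'E'
from h import *
from scipy.optimize import minimize
def gradimg(p):
    g=cv2.GaussianBlur(p["frame"].astype(np.float32),(0,0),0.8)
    gx=cv2.Sobel(g,cv2.CV_32F,1,0);gy=cv2.Sobel(g,cv2.CV_32F,0,1)
    return gx,gy
def sq(x,y,t,h,z,n=40):
    c=np.array([[-1,-1],[1,-1],[1,1],[-1,1],[-1,-1]])*h
    q=np.vstack([np.linspace(c[i]*1.0,c[i+1],n+2)[1:-1] for i in range(4)])
    R=np.array([[np.cos(t),-np.sin(t)],[np.sin(t),np.cos(t)]])
    return np.c_[q@R.T+[x,y],np.full(len(q),z)]
def score(p,G,X,n):
    u=proj(p,X).astype(np.float32)
    d=np.vstack([np.repeat((u[(i+1)*n-1]-u[i*n])[None],n,0) for i in range(len(u)//n)])
    d/=np.linalg.norm(d,axis=1)[:,None]
    s=[cv2.remap(g,u[:,0].copy(),u[:,1].copy(),cv2.INTER_LINEAR)[:,0] for g in G]
    g=np.abs(s[0]*-d[:,1:2]+s[1]*d[:,:1]).sum(-1)
    return np.minimum(g,150).mean()
def fit(cams,shapes,x0,n=40):
    Gs=[gradimg(p) for p in cams]
    f=lambda v:-sum(w*score(p,G,sq(v[0],v[1],v[2]/50,h,z,n),n) for p,G in zip(cams,Gs) for h,z,w in shapes)
    best=None
    for dx in(-6,0,6):
        for dy in(-6,0,6):
            for dt in(-3,0,3):
                s=minimize(f,[x0[0]+dx,x0[1]+dy,x0[2]*50+dt],method="Nelder-Mead",options={"initial_simplex":np.array([x0[0]+dx,x0[1]+dy,x0[2]*50+dt])+np.vstack([np.zeros(3),4*np.eye(3)])})
                if best is None or s.fun<best.fun:best=s
    return np.r_[best.x[:2],np.degrees(best.x[2]/50),-best.fun].round(2)
E
python3 - <<'E'
from fit import *
import pickle
ps=pickle.load(open("p0.pkl","rb"));S,T=ps["scene"],ps["top"]
for c in([S],[T],[S,T]):
    print("stand",fit(c,[(50,40,1),(30.5+4.5,40,.5)],(490,-181,.077)),
     "jar60",fit(c,[(29,60,1)],(539,113,-.35)),"jar60+0",fit(c,[(29,60,1),(29,0,.5)],(539,113,-.35)))
# other cap fit with looser mask for scene
f=S["frame"].astype(int);m=((f[...,0]>45)&(f[...,0]>1.7*f[...,1])).astype(np.uint8)
k,l,st,ce=cv2.connectedComponentsWithStats(m);i=l[200,289];print(st[i],ce[i])
for dz in (0,):
    a=np.linspace(0,2*np.pi,60)
    def cen(v):
        P=np.vstack([np.c_[v[0]+27*np.cos(a),v[1]+27*np.sin(a),0*a+z] for z in(69.5,86)])
        M=cv2.moments(cv2.convexHull(proj(S,P).astype(np.float32)));return np.array([M["m10"],M["m01"]])/M["m00"]
    print(minimize(lambda v:((cen(v)-ce[i])**2).sum(),[539,112],method="Nelder-Mead").x)
E
```

```text
stand [ 490.94 -188.8     4.77  209.93] jar60 [525.78 109.06 -17.1  132.71] jar60+0 [540.13 108.33  -7.39 172.1 ]
stand [ 487.72 -187.59    5.58  222.87] jar60 [538.64 110.61 -19.31 140.59] jar60+0 [537.84 112.34 -13.01 209.17]
stand [ 487.95 -188.09    6.01  429.14] jar60 [533.73 110.4  -12.96 259.48] jar60+0 [539.97 110.79 -12.77 370.62]
[280 190  18  16 238] [288.75630252 197.55042017]
[538.99010458 111.14964875]
```

drive_tool --delta_pos '[[-0.98,-0.55,0],[-0.98,-0.55,0],[-0.98,-0.55,0],[-0.98,-0.55,0],[-0.98,-0.55,0],[-0.98,-0.55,0],[-0.98,-0.55,0],[-0.98,-0.55,0]]' --turn '[[0,0,0],[0,0,0],[0,0,0],[0,0,0],[0,0,0],[0,0,0],[0,0,0],[0,0,0]]' --gripper -1

```text
clock: 1.6
eef_pos: [301.6, 383.2, 231.4]
tool_rot: [0.528, 3.097, 0.0]
wrist_force: [0.5, 0.7, 0.5]
finger_gap: 85.5
gripper_force: 0.0
```

drive_tool --delta_pos '[[-0.98,-0.55,0],[-0.98,-0.55,0],[-0.98,-0.55,0],[-0.98,-0.55,0],[-0.98,-0.55,0],[-0.98,-0.55,0],[-0.98,-0.55,0],[-0.98,-0.55,0]]' --turn '[[0,0,0],[0,0,0],[0,0,0],[0,0,0],[0,0,0],[0,0,0],[0,0,0],[0,0,0]]'

```text
clock: 2.4
eef_pos: [420.4, 248.2, 231.4]
tool_rot: [0.528, 3.097, 0.0]
wrist_force: [0.3, -0.3, -0.3]
finger_gap: 85.4
gripper_force: 0.0
```

drive_tool --delta_pos '[[-0.98,-0.55,0],[-0.98,-0.55,0],[-0.98,-0.55,0],[-0.98,-0.55,0],[-0.98,-0.55,0],[-0.98,-0.55,0],[-0.98,-0.55,0],[-0.98,-0.55,0]]' --turn '[[0,0,0],[0,0,0],[0,0,0],[0,0,0],[0,0,0],[0,0,0],[0,0,0],[0,0,0]]'

```text
clock: 3.2
eef_pos: [539.2, 113.2, 231.3]
tool_rot: [0.528, 3.097, 0.0]
wrist_force: [0.5, -1.4, -0.2]
finger_gap: 85.6
gripper_force: 0.0
```

drive_tool --delta_pos '[[0,0,0],[0,0,0],[0,0,0],[0,0,0],[0,0,0],[0,0,0],[0,0,0],[0,0,0]]' --turn '[[0,0,1],[0,0,1],[0,0,1],[0,0,1],[0,0,1],[0,0,1],[0,0,1],[0,0,1]]'

```text
clock: 4.0
eef_pos: [538.6, 113.9, 231.3]
tool_rot: [1.698, 2.643, -0.0]
wrist_force: [0.4, 0.6, -0.2]
finger_gap: 85.3
gripper_force: 0.0
```

drive_tool --delta_pos '[[0,0,0],[0,0,0],[0,0,0],[0,0,0],[0,0,0],[0,0,0],[0,0,0],[0,0,0]]' --turn '[[0,0,1],[0,0,1],[0,0,1],[0,0,1],[0,0,1],[0,0,1],[0,0,1],[0,0,1]]'

```text
clock: 4.8
eef_pos: [538.6, 114.0, 231.3]
tool_rot: [-2.593, -1.773, -0.0]
wrist_force: [-0.8, 0.4, 0.2]
finger_gap: 85.4
gripper_force: 0.0
```

```bash
cat >> h.py <<'E'
from scipy.spatial.transform import Rotation as Ro
def tool(target,yaw=None,s=None):
    s=s or r.read_state();R=Ro.from_rotvec(s["tool_rot"])
    psi=np.arctan2(*R.as_matrix()[1::-1,0]);
    d=R.inv().apply(np.array(target)-s["eef_pos"])/20
    print("t",s["clock"],"pos",np.round(s["eef_pos"],2),"psi",np.degrees(psi).round(2),"tilt",np.round(R.as_matrix()[:2,2],4),"F",np.round(s["wrist_force"],1),"M",np.round(s["torque"],2),"gap",round(s["finger_gap"],2),"grip",np.round(s["gripper_force"],1),"j6",s["qpos"][5].round(3))
    print("units to target",d.round(3),"" if yaw is None else ("turnz units",round(-(np.radians(yaw)-psi)/.1,3)))
E
python3 -c "
from h import *
tool([539.5,112.3,62],70.6)"
```

```text
t 4.8 pos [538.58 113.96 231.33] psi 68.74 tilt [0. 0.] F [-0.8  0.4  0.2] M [ 0.01 -0.04 -0.02] gap 85.4 grip 0.0 j6 0.377
units to target [-0.061  0.073  8.467] ('turnz units', np.float64(-0.325))
```

drive_tool --delta_pos '[[-0.06,0.07,0.9],[0,0,0.9],[0,0,0.9],[0,0,0.9],[0,0,0.9],[0,0,0.9],[0,0,0.9],[0,0,0.7]]' --turn '[[0,0,0],[0,0,0],[0,0,0],[0,0,0],[0,0,0],[0,0,0],[0,0,0],[0,0,0]]'

```text
clock: 5.6
eef_pos: [539.1, 112.3, 90.2]
tool_rot: [-2.589, -1.778, 0.001]
wrist_force: [0.3, -0.9, 0.3]
finger_gap: 85.1
gripper_force: 0.0
```

```bash
python3 -c "
from h import *
tool([539.5,112.3,62])"
```

```text
t 5.6 pos [539.09 112.32  90.24] psi 68.97 tilt [-0.0009 -0.    ] F [ 0.3 -0.9  0.3] M [-0.03  0.    0.04] gap 85.08 grip 0.0 j6 0.37
units to target [0.007 0.021 1.412]
```

drive_tool --delta_pos '[[0,0.02,0.4],[0,0,0.4],[0,0,0.3],[0,0,0.3],[0,0,0]]' --turn '[[0,0,0],[0,0,0],[0,0,0],[0,0,0],[0,0,0]]'

```text
clock: 6.1
eef_pos: [539.4, 112.2, 62.7]
tool_rot: [-2.589, -1.778, 0.001]
wrist_force: [0.3, -0.1, -0.8]
finger_gap: 85.8
gripper_force: 0.0
```

drive_tool --delta_pos '[[0,0,0],[0,0,0],[0,0,0],[0,0,0],[0,0,0],[0,0,0],[0,0,0],[0,0,0]]' --turn '[[0,0,0],[0,0,0],[0,0,0],[0,0,0],[0,0,0],[0,0,0],[0,0,0],[0,0,0]]' --gripper 1 --newtons 25

```text
clock: 6.9
eef_pos: [540.6, 112.1, 63.9]
tool_rot: [2.589, 1.778, 0.002]
wrist_force: [0.8, -0.0, 6.7]
finger_gap: 53.7
gripper_force: 26.3
```

Run:
```python
from h import *
tool([539.5,112.3,62])
p=r.read_camera("scene");q=r.read_camera("top")
t=[cv2.resize(f["frame"][c[1]-40:c[1]+40,c[0]-50:c[0]+50,::-1],(400,320),interpolation=cv2.INTER_CUBIC) for f,c in((p,(289,195)),(q,(233,189)))]
cv2.imwrite("pics/grip.png",np.hstack(t))
```

```text
t 6.9 pos [540.59 112.13  63.94] psi 68.97 tilt [ 0.0017 -0.0001] F [ 0.8 -0.   6.7] M [-0.08 -0.16  0.03] gap 53.67 grip 26.3 j6 0.37
units to target [-0.011 -0.054  0.097]
```

View pics/grip.png

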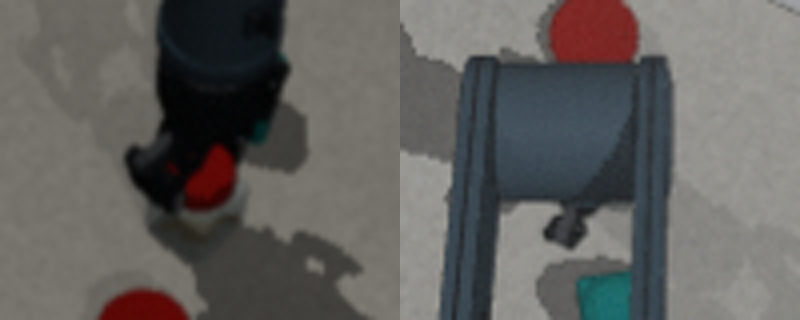

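The grip picture shows the fingers around the red cap, with the jar upright. The upward force suggests the fingertips touch the shoulder, so I'll regrip about 4 mm higher.

drive_tool --delta_pos '[[0,0,0],[0,0,0],[0,0,-0.1],[0,0,-0.1],[0,0.0,-0.05],[0,0,0]]' --turn '[[0,0,0],[0,0,0],[0,0,0],[0,0,0],[0,0,0],[0,0,0]]' --gripper -0.6

```text
clock: 7.6
eef_pos: [539.9, 112.2, 68.5]
tool_rot: [2.589, 1.779, 0.0]
wrist_force: [-1.2, -0.1, 0.2]
finger_gap: 68.2
gripper_force: 0.0
```

drive_tool --delta_pos '[[0,0,0],[0,0,0],[0,0,0],[0,0,0],[0,0,0],[0,0,0],[0,0,0]]' --turn '[[0,0,0],[0,0,0],[0,0,0],[0,0,0],[0,0,0],[0,0,0],[0,0,0]]' --gripper 1 --newtons 25

```text
clock: 8.3
eef_pos: [540.0, 112.2, 68.5]
tool_rot: [2.589, 1.779, 0.001]
wrist_force: [-0.7, 0.3, 4.3]
finger_gap: 53.5
gripper_force: 25.9
```

```bash
python3 -c "
from h import *
tool([539.5,112.3,67])"
```

```text
t 8.3 pos [540.02 112.2   68.51] psi 68.97 tilt [0.0004 0.    ] F [-0.7  0.3  4.3] M [-0.03  0.05  0.05] gap 53.49 grip 25.9 j6 0.37
units to target [-0.005 -0.026  0.076]
```

drive_tool --delta_pos '[[0,0,0],[0,0,0],[0,0,-0.2],[0,0,-0.4],[0,0,-0.6],[0,0,-0.8],[0,0,-0.8],[0,0,-0.8]]' --turn '[[0,0,0],[0,0,0],[0,0,0],[0,0,0],[0,0,0],[0,0,0],[0,0,0],[0,0,0]]' --newtons 90

```text
clock: 9.1
eef_pos: [539.6, 112.2, 141.3]
tool_rot: [-2.589, -1.779, 0.001]
wrist_force: [0.6, -1.1, -4.1]
finger_gap: 51.2
gripper_force: 94.3
```

Run:
```python
from h import *
tool([489,-188,142],68.97+24)
p=r.read_camera("scene");q=r.read_camera("top")
import pickle;pickle.dump({"scene":p,"top":q},open("p1.pkl","wb"))
c=proj(p,[540,112,100])[0].astype(int);print(c)
t=[cv2.resize(f["frame"][c[1]-40:c[1]+40,c[0]-50:c[0]+50,::-1],(700,560),interpolation=cv2.INTER_CUBIC) for f,c in((p,c),)]
cv2.imwrite("pics/lift.png",np.hstack(t))
```

```text
t 9.1 pos [539.58 112.18 141.3 ] psi 68.97 tilt [-0.0005  0.    ] F [ 0.6 -1.1 -4.1] M [-0.02 -0.02  0.06] gap 51.21 grip 94.3 j6 0.37
units to target [-14.917   3.026  -0.034] ('turnz units', np.float64(-4.189))
[289 194]
```

View pics/lift.png

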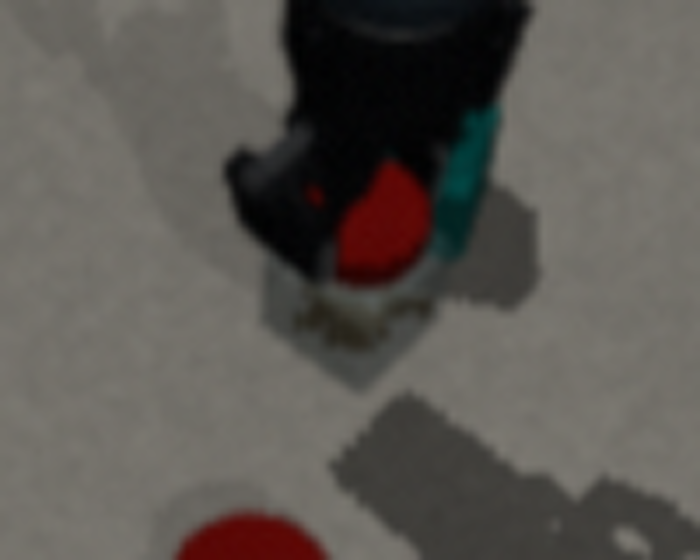

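Run:
```python
from h import *
import pickle
p=pickle.load(open("p1.pkl","rb"))["scene"]
px=lambda a:(239+a[0]/7-.5,154+a[1]/7-.5)
P=[at_z(p,px(a),72.8)[:2] for a in((265,320),(358,388),(437,310))]
print(P,[np.degrees(np.arctan2(*(P[i+1]-P[i])[::-1])) for i in(0,1)],[np.linalg.norm(P[i+1]-P[i]) for i in(0,1)])
# overlay of model for several yaws: darkest contrast check
im=cv2.resize(p["frame"][154:234,239:339,::-1],(400,320),interpolation=cv2.INTER_CUBIC);out=[]
from fit import sq
for yaw in(-14,-20):
    o=im.copy()
    for z in(72.8,132.8):
        q=((proj(p,sq(539.6,112.2,np.radians(yaw),29,z,10))-[238.5,153.5])*4).astype(int)
        cv2.polylines(o,[q],True,(0,255,0),1)
    out.append(o)
cv2.imwrite("pics/ov.png",np.hstack(out))
```

```text
[array([558.22407752,  80.32531176]), array([569.72105618, 128.7101877 ]), array([520.59208262, 142.51769944])] [np.float64(76.6335373832327), np.float64(164.3021832193863)] [np.float64(49.73204939807693), np.float64(51.032376234466874)]
```

View pics/ov.png

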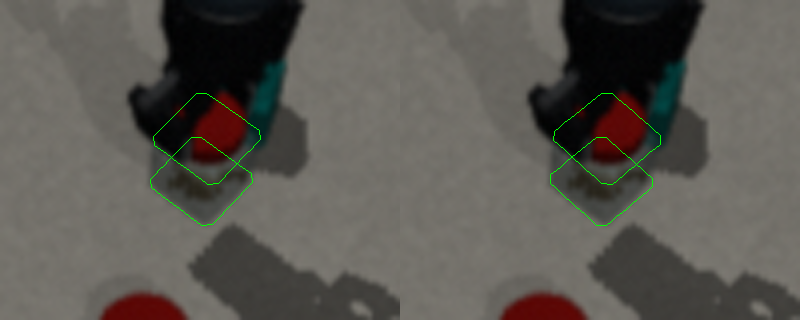

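Run:
```python
from fit import *
import pickle
p=pickle.load(open("p1.pkl","rb"))["scene"];G=gradimg(p);n=40
def near(x,y,t,z):
    X=sq(x,y,t,28.5,z,n);u=proj(p,X)[:,1].reshape(4,n).mean(1);k=np.argsort(u)[2:]
    return np.vstack([X[i*n:(i+1)*n] for i in k])
res=[]
for yaw in np.arange(-28,-4,1.):
    b=max((score(p,G,near(539.6+dx,112.2+dy,np.radians(yaw),72.8),n),dx,dy) for dx in np.arange(-4,5,1) for dy in np.arange(-4,5,1))
    res.append((yaw,round(float(b[0]),1),b[1],b[2]))
for x in res:print(*x)
```

```text
-28.0 148.6 -2 -1
-27.0 149.0 -2 -1
-26.0 149.3 -3 -2
-25.0 149.7 -3 -2
-24.0 149.8 -3 -1
-23.0 150.0 -3 -1
-22.0 150.0 -2 0
-21.0 150.0 -2 0
-20.0 150.0 -2 0
-19.0 150.0 -1 0
-18.0 150.0 -1 0
-17.0 150.0 -1 0
-16.0 150.0 -1 0
-15.0 150.0 0 -2
-14.0 150.0 0 -2
-13.0 150.0 0 -2
-12.0 150.0 0 -2
-11.0 150.0 0 -2
-10.0 150.0 0 -2
-9.0 150.0 0 -3
-8.0 150.0 -1 -3
-7.0 150.0 -2 -4
-6.0 150.0 -2 -4
-5.0 149.9 -2 -4
```

```bash
sed -i 's/np.minimum(g,150).mean()/np.minimum(g,600).mean()/' fit.py
python3 - <<'E'
from fit import *
import pickle
p=pickle.load(open("p1.pkl","rb"))["scene"];G=gradimg(p);n=40
def near(x,y,t,z):
    X=sq(x,y,t,28.5,z,n);u=proj(p,X)[:,1].reshape(4,n).mean(1);k=np.argsort(u)[2:]
    return np.vstack([X[i*n:(i+1)*n] for i in k])
for yaw in np.arange(-26,-8,1.):
    b=max((score(p,G,near(539.6+dx,112.2+dy,np.radians(yaw),72.8),n),dx,dy) for dx in np.arange(-4,5,1) for dy in np.arange(-4,5,1))
    print(yaw,round(float(b[0]),1),b[1],b[2],end=" | ")
print()
ps=pickle.load(open("p0.pkl","rb"));S,T=ps["scene"],ps["top"]
for nm,c in(("S",[S]),("T",[T]),("ST",[S,T])):
    print(nm,"stand",fit(c,[(50,40,1),(30.5+4.5,40,.5)],(489,-188,.087)),fit(c,[(50,40,1)],(489,-188,.087)),"jar",fit(c,[(29,60,1)],(539,113,-.34)))
E
```

```text
-26.0 240.0 -2 -2 | -25.0 245.7 -2 -2 | -24.0 251.9 -2 -1 | -23.0 257.7 -2 -1 | -22.0 263.8 -2 -1 | -21.0 269.5 -1 -1 | -20.0 274.9 -1 -1 | -19.0 279.8 -1 -1 | -18.0 284.4 -1 -1 | -17.0 288.2 -1 -1 | -16.0 291.1 -1 -1 | -15.0 293.0 -1 -1 | -14.0 294.2 -1 -2 | -13.0 294.3 -1 -2 | -12.0 293.5 -1 -2 | -11.0 291.4 -1 -2 | -10.0 288.1 -1 -2 | -9.0 283.9 -1 -2 | 
S stand [ 489.47 -189.46    5.11  330.47] [ 489.37 -189.54    4.9   223.8 ] jar [531.95 109.11  26.03 246.14]
T stand [ 487.77 -188.91    4.98  330.32] [ 493.13 -163.24    5.48  223.99] jar [538.39 112.11 -15.51 268.43]
ST stand [ 488.27 -189.05    5.09  653.09] [ 488.27 -189.39    5.1   423.91] jar [536.56 110.93 -19.99 420.38]
```

drive_tool --delta_pos '[[-0.5,0.1,0],[-0.95,0.19,0],[-0.95,0.19,0],[-0.95,0.19,0],[-0.95,0.2,0],[-0.95,0.2,0],[-0.95,0.2,0],[-0.95,0.2,0]]' --turn '[[0,0,0],[0,0,0],[0,0,0],[0,0,0],[0,0,0],[0,0,0],[0,0,0],[0,0,0]]'

```text
clock: 10.0
eef_pos: [514.6, -33.0, 139.1]
tool_rot: [-2.588, -1.778, 0.003]
wrist_force: [-0.4, 0.1, -3.5]
finger_gap: 51.5
gripper_force: 94.3
```

drive_tool --delta_pos '[[-0.95,0.2,0],[-0.95,0.2,0],[-0.95,0.2,0],[-0.95,0.19,0],[-0.95,0.19,0],[-0.95,0.19,0],[-0.95,0.18,0],[-0.95,0.18,0]]' --turn '[[0,0,0],[0,0,0],[0,0,0],[0,0,0],[0,0,0],[0,0,0],[0,0,0],[0,0,0]]'

```text
clock: 10.8
eef_pos: [488.5, -185.5, 139.0]
tool_rot: [-2.588, -1.777, 0.002]
wrist_force: [1.0, 1.1, -5.0]
finger_gap: 51.3
gripper_force: 94.3
```

drive_tool --delta_pos '[[-0.22,0.04,0],[0,0,0],[0,0,0],[0,0,0],[0,0,0],[0,0,0],[0,0,0],[0,0,0]]' --turn '[[0,0,0],[0,0,-0.5],[0,0,-0.6],[0,0,-0.7],[0,0,-0.7],[0,0,-0.7],[0,0,-0.55],[0,0,0]]'

```text
clock: 11.6
eef_pos: [488.4, -188.4, 139.5]
tool_rot: [-2.211, -2.23, 0.0]
wrist_force: [-0.4, -1.1, -4.9]
finger_gap: 51.3
gripper_force: 94.3
```

Run:
```python
from fit import *
tool([488.7,-189.1,142],90.5)
s=r.read_state();x,y,z=s["eef_pos"];zb=z-68.5
import pickle
p=r.read_camera("scene");G=gradimg(p);n=40;pickle.dump(p,open("p2.pkl","wb"))
def near(x,y,t,z):
    X=sq(x,y,t,28.5,z,n);u=proj(p,X)[:,1].reshape(4,n).mean(1);k=np.argsort(u)[2:]
    return np.vstack([X[i*n:(i+1)*n] for i in k])
for yaw in np.arange(-6,16,1.):
    b=max((score(p,G,near(x+dx,y+dy,np.radians(yaw),zb),n),dx,dy) for dx in np.arange(-4,5,1) for dy in np.arange(-4,5,1))
    print(yaw,round(float(b[0]),1),b[1],b[2],end=" | ")
c=proj(p,[488.7,-189,60])[0].astype(int)
im=cv2.resize(p["frame"][c[1]-40:c[1]+40,c[0]-50:c[0]+50,::-1],(800,640)[0:2],interpolation=cv2.INTER_CUBIC)[:600]
o=im.copy()
q=((proj(p,sq(488.7,-189.1,np.radians(5),50,40,10))-c+[50.5,40.5])*8).astype(int);cv2.polylines(o,[q],True,(255,255,0),1)
q=((proj(p,sq(x,y,np.radians(5),29,zb,10))-c+[50.5,40.5])*8).astype(int);cv2.polylines(o,[q],True,(0,255,0),1)
cv2.imwrite("pics/over.png",o)
```

```text
t 11.6 pos [ 488.43 -188.41  139.51] psi 90.49 tilt [-0.0016  0.0012] F [-0.4 -1.1 -4.9] M [ 0.05 -0.01 -0.01] gap 51.26 grip 94.3 j6 -0.59
units to target [-0.035  0.013 -0.125] ('turnz units', np.float64(-0.002))
-6.0 79.9 1 3 | -5.0 80.6 1 3 | -4.0 80.8 1 3 | -3.0 80.3 2 3 | -2.0 80.6 -1 -3 | -1.0 83.1 -1 -3 | 0.0 85.7 -1 -3 | 1.0 88.3 -1 -3 | 2.0 90.9 -1 -3 | 3.0 93.3 -1 -3 | 4.0 95.6 -1 -3 | 5.0 97.7 -1 -3 | 6.0 99.5 -1 -3 | 7.0 101.1 -1 -3 | 8.0 102.4 -1 -3 | 9.0 103.4 -1 -3 | 10.0 104.3 -2 -3 | 11.0 104.8 -2 -3 | 12.0 105.5 -2 -3 | 13.0 106.0 -1 -2 | 14.0 106.6 -1 -2 | 15.0 107.1 -1 -2 |
```

View pics/over.png

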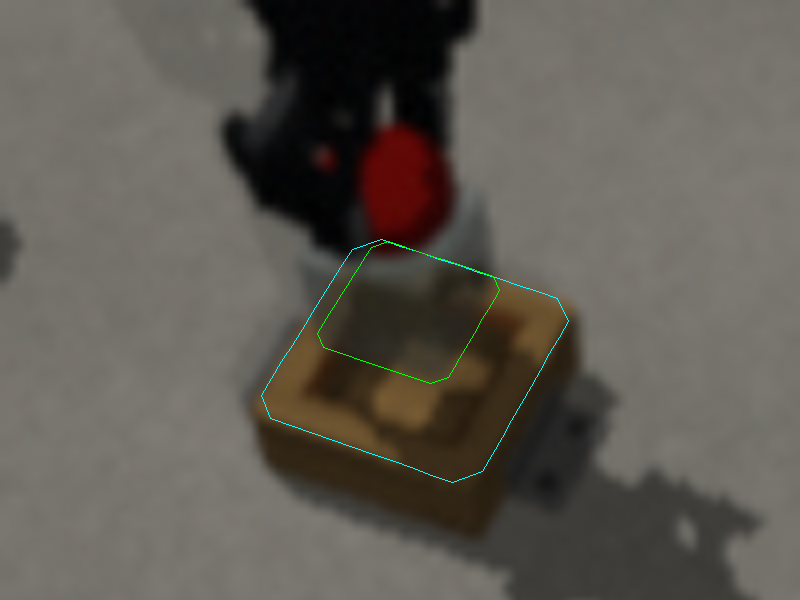

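The picture shows the jar over the stand, with its bottom edges hidden against the wood. I'll measure the yaw from the earlier clean lift picture, using subpixel edge lines.

```bash
cat > edge.py <<'E'
from fit import *
import pickle
def edges(p,x,y,yaw,zb,half=29,lo=.2,hi=.8,ww=3.5,verbose=1,pick=2):
    g=cv2.GaussianBlur(p["frame"].astype(np.float32).mean(2),(0,0),0.7)
    n=60;X=sq(x,y,np.radians(yaw),half,zb,n);u=proj(p,X).reshape(4,n,2)
    k=np.argsort(u[:,:,1].mean(1))[2:] if pick==2 else range(4)
    out=[]
    for i in k:
        e=u[i][int(lo*n):int(hi*n)];d=e[-1]-e[0];d/=np.linalg.norm(d);nn=np.array([-d[1],d[0]])
        s=np.arange(-ww,ww+.01,.1);pts=(e[:,None]+s[None,:,None]*nn).astype(np.float32)
        pr=cv2.remap(g,pts[...,0].copy(),pts[...,1].copy(),cv2.INTER_CUBIC)
        gr=np.abs(np.gradient(pr,axis=1));j=gr.argmax(1);w=gr.max(1)
        pk=pts[np.arange(len(j)),j];med=np.median(s[j]);ok=np.abs(s[j]-med)<1.2
        l=cv2.fitLine(pk[ok].astype(np.float32),cv2.DIST_HUBER,0,.01,.01).ravel()
        a=at_z(p,(l[2:]-10*l[:2]),zb);b=at_z(p,(l[2:]+10*l[:2]),zb)
        an=np.degrees(np.arctan2(*(b-a)[1::-1]));an=(an+45)%90-45
        m=at_z(p,l[2:],zb)[:2];t=np.radians(an)
        off=[(m-[x,y])@[np.cos(t),np.sin(t)],(m-[x,y])@[-np.sin(t),np.cos(t)]]
        out.append((round(an,1),np.round(off,1).tolist(),int(ok.sum()),round(float(med),2),round(float(w.mean()),1)))
    return out
E
python3 - <<'E'
from edge import *
p=pickle.load(open("p1.pkl","rb"))["scene"]
for yaw in(-20,-16,-12):print(yaw,edges(p,538.6,110.7,yaw,72.8))
T=pickle.load(open("p0.pkl","rb"))
for yaw in(-20,-15):
  print("top60",edges(T["top"],539,112,yaw,60,29,.05,.95,2.5,pick=4))
print("scene60",edges(T["scene"],539,112,-18,60,pick=4))
for n in T:print("stand",n,edges(T[n],488.7,-189,5,40,50,pick=4))
E
```

```text
-20 [(np.float64(-12.9), [28.5, 1.4], 36, -0.1, 2.0), (np.float64(-15.6), [2.9, 29.5], 32, 0.1, 1.8)]
-16 [(np.float64(-16.0), [0.5, 29.2], 32, 0.15, 1.8), (np.float64(-14.9), [28.7, 2.8], 36, -0.1, 1.9)]
-12 [(np.float64(-14.2), [1.2, 29.6], 36, 0.2, 1.8), (np.float64(-14.4), [28.6, 0.4], 36, -0.05, 2.0)]
top60 [(np.float64(-24.5), [5.9, -24.6], 35, -1.15, 1.6), (np.float64(-20.3), [27.3, 1.3], 49, -0.6, 2.6), (np.float64(-16.8), [3.7, 30.2], 35, -0.05, 1.2), (np.float64(-15.9), [-29.7, -1.4], 53, 0.25, 2.0)]
top60 [(np.float64(-12.8), [-6.1, -28.4], 32, -0.7, 1.6), (np.float64(-18.5), [27.4, 5.4], 45, -0.5, 2.7), (np.float64(-16.7), [-1.9, 30.2], 31, -0.15, 1.2), (np.float64(-15.5), [-29.8, 0.8], 54, 0.25, 2.1)]
scene60 [(np.float64(-6.6), [-7.0, -31.7], 28, 1.2, 2.5), (np.float64(-18.5), [22.6, -3.3], 32, -2.05, 2.4), (np.float64(-25.4), [-3.8, 21.6], 35, -2.5, 2.1), (np.float64(-14.4), [-35.4, -0.7], 22, 1.65, 1.3)]
stand scene [(np.float64(5.8), [-0.5, -37.8], 33, -3.4, 1.6), (np.float64(5.6), [50.5, -3.8], 36, 0.15, 2.0), (np.float64(4.9), [3.8, 49.7], 32, 0.0, 2.3), (np.float64(6.6), [-36.9, 2.7], 35, -3.3, 1.4)]
stand top [(np.float64(5.5), [1.5, -51.2], 20, 0.05, 1.3), (np.float64(4.5), [56.5, 1.4], 36, 2.05, 2.4), (np.float64(6.3), [2.4, 49.9], 36, 0.0, 2.0), (np.float64(5.7), [-39.3, 3.5], 28, -3.3, 1.2)]
```

drive_tool --delta_pos '[[-0.03,0.04,0.2],[0,0,0.4],[0,0,0.4],[0,0,0.3],[0,0,0.1],[0,0,0],[0,0,0]]' --turn '[[0,0,0.08],[0,0,0],[0,0,0],[0,0,0],[0,0,0],[0,0,0],[0,0,0]]'

```text
clock: 12.35
eef_pos: [490.1, -189.8, 112.4]
tool_rot: [2.221, 2.221, 0.0]
wrist_force: [-0.5, -0.4, -4.4]
finger_gap: 51.1
gripper_force: 94.3
```

drive_tool --delta_pos '[[0,0,0.1],[0,0,0.1],[0,0,0.1],[0,0,0.1],[0,0,0]]' --turn '[[0,0,0],[0,0,0],[0,0,0],[0,0,0],[0,0,0]]'

```text
clock: 12.85
eef_pos: [489.9, -189.8, 104.4]
tool_rot: [2.221, 2.221, -0.0]
wrist_force: [-0.9, -1.2, -2.6]
finger_gap: 51.4
gripper_force: 94.6
```

Run:
```python
from h import *
tool([489.2,-189,103],90)
```

```text
t 12.85 pos [ 489.92 -189.77  104.36] psi 90.0 tilt [-0.     -0.0002] F [-0.9 -1.2 -2.6] M [-0.02  0.09  0.04] gap 51.44 grip 94.6 j6 -0.582
units to target [ 0.038 -0.036  0.068] ('turnz units', np.float64(0.0))
```

drive_tool --delta_pos '[[0,0,0.1],[0,0,0.1],[0,0,0.1],[0,0,0]]' --turn '[[0,0,0],[0,0,0],[0,0,0],[0,0,0]]'

```text
clock: 13.25
eef_pos: [489.7, -189.4, 97.6]
tool_rot: [-2.221, -2.221, 0.0]
wrist_force: [0.0, 0.2, -3.9]
finger_gap: 50.9
gripper_force: 95.5
```

Run:
```python
from h import *
tool([489.2,-189,80.5],90)
```

```text
t 13.25 pos [ 489.72 -189.44   97.65] psi 90.0 tilt [-0.0007  0.0007] F [ 0.   0.2 -3.9] M [ 0.02  0.02 -0.01] gap 50.95 grip 95.5 j6 -0.582
units to target [ 0.022 -0.025  0.857] ('turnz units', np.float64(-0.001))
```

Below the chamfer with almost no side force, so the jar is in the pocket. Going on down.

drive_tool --delta_pos '[[0,0,0.15],[0,0,0.15],[0,0,0.15],[0,0,0.15],[0,0,0.1],[0,0,0]]' --turn '[[0,0,0],[0,0,0],[0,0,0],[0,0,0],[0,0,0],[0,0,0]]'

```text
clock: 13.85
eef_pos: [489.8, -189.6, 83.9]
tool_rot: [-2.221, -2.221, 0.0]
wrist_force: [0.4, -0.4, -4.5]
finger_gap: 51.1
gripper_force: 95.5
```

drive_tool --delta_pos '[[0,0,0.07],[0,0,0.07],[0,0,0]]' --turn '[[0,0,0],[0,0,0],[0,0,0]]'

```text
clock: 14.15
eef_pos: [490.0, -189.8, 81.6]
tool_rot: [2.221, 2.221, -0.0]
wrist_force: [-0.6, -0.1, -3.6]
finger_gap: 51.1
gripper_force: 95.7
```

Run:
```python
from h import *
tool([489.2,-189,80.5],90)
```

```text
t 14.15 pos [ 489.97 -189.78   81.57] psi 90.0 tilt [ 0.0001 -0.0002] F [-0.6 -0.1 -3.6] M [ 0.01  0.14 -0.03] gap 51.13 grip 95.7 j6 -0.582
units to target [ 0.039 -0.038  0.053] ('turnz units', np.float64(0.0))
```

drive_tool --delta_pos '[[0,0,0.05],[0,0,0.05],[0,0,0]]' --turn '[[0,0,0],[0,0,0],[0,0,0]]'

```text
clock: 14.45
eef_pos: [490.0, -189.9, 81.1]
tool_rot: [2.22, 2.221, -0.0]
wrist_force: [-5.3, 1.2, 11.5]
finger_gap: 51.1
gripper_force: 97.3
```

drive_tool --delta_pos '[[0,0,0.05],[0,0,0.05],[0,0,0]]' --turn '[[0,0,0],[0,0,0],[0,0,0]]'

```text
clock: 14.75
eef_pos: [490.1, -190.0, 80.8]
tool_rot: [2.219, 2.221, -0.0]
wrist_force: [-10.2, 3.9, 24.2]
finger_gap: 51.1
gripper_force: 98.8
```

drive_tool --delta_pos '[[0,0,-0.05],[0,0,0],[0,0,0],[0,0,0],[0,0,0]]' --turn '[[0,0,0],[0,0,0],[0,0,-0.5],[0,0,-0.5],[0,0,-0.5]]' --newtons 110

```text
clock: 15.25
eef_pos: [489.9, -189.8, 81.0]
tool_rot: [2.046, 2.382, -0.0]
wrist_force: [-8.0, 2.5, 16.9]
finger_gap: 50.6
gripper_force: 112.6
```

Run:
```python
from h import *
tool([489.2,-189,81],165)
```

```text
t 15.25 pos [ 489.9  -189.83   80.98] psi 98.69 tilt [ 0.0008 -0.0009] F [-8.   2.5 16.9] M [ 0.48  1.39 -0.37] gap 50.57 grip 112.6 j6 -0.733
units to target [ 0.046 -0.028 -0.001] ('turnz units', np.float64(-11.573))
```

drive_tool --delta_pos '[[0,0,0],[0,0,0],[0,0,0],[0,0,0],[0,0,0],[0,0,0]]' --turn '[[0,0,-0.7],[0,0,-0.7],[0,0,-0.7],[0,0,-0.7],[0,0,-0.7],[0,0,0]]'

```text
clock: 15.85
eef_pos: [490.0, -189.9, 81.0]
tool_rot: [1.599, 2.703, -0.001]
wrist_force: [-7.3, 3.7, 18.0]
finger_gap: 50.7
gripper_force: 112.5
```

Run:
```python
from h import *
tool([489.2,-189,81],165)
```

```text
t 15.85 pos [ 489.96 -189.88   80.99] psi 118.78 tilt [ 0.0009 -0.0011] F [-7.3  3.7 18. ] M [0.52 1.3  0.06] gap 50.73 grip 112.5 j6 -1.084
units to target [ 0.057 -0.012 -0.001] ('turnz units', np.float64(-8.068))
```

drive_tool --delta_pos '[[0,0,0],[0,0,0],[0,0,0],[0,0,0],[0,0,0],[0,0,0],[0,0,0],[0,0,0]]' --turn '[[0,0,-1],[0,0,-1],[0,0,-1],[0,0,-1],[0,0,-1],[0,0,-1],[0,0,-1],[0,0,-1]]'

```text
clock: 16.65
eef_pos: [489.6, -190.3, 81.0]
tool_rot: [0.418, 3.113, -0.002]
wrist_force: [-9.2, 0.8, 17.4]
finger_gap: 50.7
gripper_force: 112.6
```

drive_tool --delta_pos '[[0,0,-0.05],[0,0,-0.05],[0,0,-0.05],[0,0,0]]' --turn '[[0,0,0],[0,0,0],[0,0,0],[0,0,0]]'

```text
clock: 17.05
eef_pos: [490.1, -190.1, 81.8]
tool_rot: [0.424, 3.112, -0.001]
wrist_force: [-3.3, -1.5, 2.6]
finger_gap: 50.9
gripper_force: 114.2
```

Run:
```python
from h import *
tool([489.2,-189,83],165)
```

```text
t 17.05 pos [ 490.09 -190.07   81.81] psi 164.48 tilt [ 0.0004 -0.0007] F [-3.3 -1.5  2.6] M [-0.27  0.6   0.07] gap 50.86 grip 114.2 j6 -1.882
units to target [ 0.057  0.04  -0.06 ] ('turnz units', np.float64(-0.09))
```

drive_tool --delta_pos '[[0,0,-0.05],[0,0,-0.05],[0,0,-0.05],[0,0,-0.05],[0,0,0],[0,0,0]]' --turn '[[0,0,0],[0,0,0],[0,0,0],[0,0,0],[0,0,0],[0,0,0]]'

```text
clock: 17.65
eef_pos: [490.0, -189.7, 85.5]
tool_rot: [0.424, 3.113, 0.0]
wrist_force: [-1.4, -1.3, -1.0]
finger_gap: 51.1
gripper_force: 114.2
```

Run:
```python
from h import *
tool([489.2,-189,83],165)
```

```text
t 17.65 pos [ 490.04 -189.66   85.54] psi 164.49 tilt [ 0.0002 -0.    ] F [-1.4 -1.3 -1. ] M [-0.12  0.21  0.  ] gap 51.12 grip 114.2 j6 -1.882
units to target [0.049 0.021 0.127] ('turnz units', np.float64(-0.09))
```

drive_tool --delta_pos '[[0,0,-0.1],[0,0,-0.1],[0,0,-0.2],[0,0,-0.25],[0,0,-0.3],[0,0,-0.3],[0,0,-0.2],[0,0,0]]' --turn '[[0,0,0],[0,0,0],[0,0,0],[0,0,0],[0,0,0],[0,0,0],[0,0,0],[0,0,0]]'

```text
clock: 18.45
eef_pos: [490.5, -189.9, 115.4]
tool_rot: [0.424, 3.111, -0.001]
wrist_force: [0.6, 0.4, -0.5]
finger_gap: 50.7
gripper_force: 114.2
```

drive_tool --delta_pos '[[0,0,0],[0,0,0]]' --turn '[[0,0,0],[0,0,0]]'

```text
clock: 18.65
eef_pos: [489.8, -189.5, 114.3]
tool_rot: [-0.424, -3.112, -0.0]
wrist_force: [0.1, -0.1, -0.3]
finger_gap: 50.7
gripper_force: 114.2
```

Run:
```python
from h import *
tool([490,-189.7,115.5],165)
p=r.read_camera("scene");c=proj(p,[489,-189,80])[0].astype(int)
cv2.imwrite("pics/end.png",cv2.resize(p["frame"][c[1]-40:c[1]+40,c[0]-50:c[0]+50,::-1],(700,560),interpolation=cv2.INTER_CUBIC))
```

```text
t 18.65 pos [ 489.77 -189.53  114.28] psi 164.49 tilt [-0.0004  0.0003] F [ 0.1 -0.1 -0.3] M [-0.01  0.    0.01] gap 50.74 grip 114.2 j6 -1.882
units to target [-0.013 -0.005 -0.061] ('turnz units', np.float64(-0.09))
```

View pics/end.png

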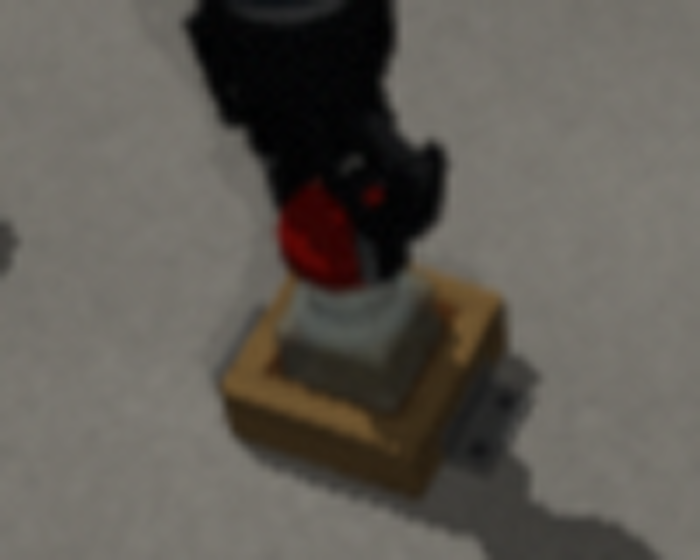

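The picture shows the jar home in the stand at about (360,350) and the red cap held level above its neck at (320,235).

drive_tool --delta_pos '[[0,0,-0.06],[0,0,0],[0,0,0]]' --turn '[[0,0,0],[0,0,0],[0,0,0]]'

```text
clock: 19.0
eef_pos: [490.0, -189.7, 115.7]
tool_rot: [-0.424, -3.113, -0.0]
wrist_force: [-0.1, 0.0, -0.8]
finger_gap: 50.8
gripper_force: 114.2
```

```bash
python3 -c "
from h import *
tool([490,-189.7,115.5])
print(r.sign_off())"
```

```text
t 19.0 pos [ 489.96 -189.7   115.67] psi 164.48 tilt [-0.  0.] F [-0.1  0.  -0.8] M [ 0.03 -0.01  0.  ] gap 50.77 grip 114.2 j6 -1.882
units to target [-0.002  0.001  0.008] 
the job is handed in; nothing more can be done
None
```

I handed the job in at 19 s: the jar is down on the pocket floor, its cap is unscrewed, and the gripper holds the cap level about 20 mm above the open mouth; sign-off returned no verdict.

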